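# Line up the treatment stock by height on the strip

### The job

Line up the steel tin, the cotton roll carton, the open card bin and the tall carton by height on the four rubber pads of the metal strip: the tallest on the pad next to the tall end plate, then descending to the lowest at the other end. Stand each one upright and centred on its own pad, with the two cartons turned so that their long sides run straight across the row and the bin squared up to the row (either way round). Leave the spray bottle with the magenta head where it stands.

Things in the scene. Friction and masses are not known exactly. Their poses are not given: they have to be found in the camera images.
- steel_tin: low round lidded tin of bare steel, 60 mm across the lid (58 mm below it), 30 mm high, about 0.09 kg; origin at the centre of its underside, z up. Starts loose on the worktop right of the strip
- roll_box: closed white carton with a blue band, 60 (x) x 101 (y) x 56 (z) mm, about 0.1 kg; origin at the centre of its underside, z up. Starts upright on the worktop right of the strip, its long side pointing roughly away from the robot
- card_bin: small open-topped bin of brown card, 50 (x) x 60 (y) x 87 (z) mm, stiff 2 mm walls, about 0.1 kg, can be gripped across the outside; origin at the centre of its underside, z up. Starts upright on the worktop right of the strip
- tall_carton: closed white and teal carton, 60 (x) x 86 (y) x 113 (z) mm, about 0.12 kg; origin at the centre of its underside, z up. Starts upright on the worktop right of the strip, its long side pointing roughly away from the robot
- pad_1: dark rubber pad, 76 x 52 x 2 mm, one of four alike in a row on the thin metal strip; the end pad at the robot's left. Fixed. Origin at the centre of its underside, 4 mm above the worktop, so things set on it stand 6 mm above the worktop. Its y axis runs along the row, from pad_4 towards pad_1; its x axis runs across the row. The pads stand about 105 mm apart, 97 mm at the least
- pad_2: dark rubber pad, 76 x 52 x 2 mm, one of four alike in a row on the thin metal strip; second from the robot's left. Fixed. Origin at the centre of its underside, 4 mm above the worktop, so things set on it stand 6 mm above the worktop. Its y axis runs along the row, from pad_4 towards pad_1; its x axis runs across the row. The pads stand about 105 mm apart, 97 mm at the least
- pad_3: dark rubber pad, 76 x 52 x 2 mm, one of four alike in a row on the thin metal strip; third from the robot's left. Fixed. Origin at the centre of its underside, 4 mm above the worktop, so things set on it stand 6 mm above the worktop. Its y axis runs along the row, from pad_4 towards pad_1; its x axis runs across the row. The pads stand about 105 mm apart, 97 mm at the least
- pad_4: dark rubber pad, 76 x 52 x 2 mm, one of four alike in a row on the thin metal strip; the end pad at the robot's right. Fixed. Origin at the centre of its underside, 4 mm above the worktop, so things set on it stand 6 mm above the worktop. Its y axis runs along the row, from pad_4 towards pad_1; its x axis runs across the row. The pads stand about 105 mm apart, 97 mm at the least
- end_plate: tall upright metal end plate, 90 mm wide across the row, 3 mm thick along it (its bent foot 18 mm), 105 mm high, standing on the 4 mm strip at one end of the row, about 75 mm from the centre of the end pad next to it; which end varies. The other end has only a low stop, 16 mm high. Fixed. Origin at the centre of its underside
- spray_magenta: bystander: white trigger spray bottle with a magenta head, 99 x 74 mm, 275 mm high, standing loose on the worktop behind the left part of the strip, between the clear drawer tower (0.6 m high, fixed, near corner about x 0.45, y 0.39 m) and the pouch sealer with its sloping face; origin at the centre of its underside
There are look-alikes about, which are no part of the job. Of the things shaped like the steel_tin, the steel one is meant.

How it is judged:
By the outcome, as a careful person would: the job done as asked, in the order asked, and still so for the second after the job is handed in, with the robot touching nothing.
It also fails if it takes over 112 s, if anything falls off the work surface, if the arm or the gripper's body presses on something with over 40 N, if the wrist force passes 120 N, or if a joint passes its speed limit or range.

### The arm

A 6-joint arm with a two-finger parallel gripper is mounted at the origin on a cart in front of the work surface, level with it; the furniture and walls round the work are solid. World frame = base frame: x ahead of the robot, y to its left, z up, the work surface at z = 0. Lengths are in m, angles in rad, forces in N, time in s.
With the tool pointing down it reaches from about 0.3 to 0.775 m from the base axis. Payload 14.6 kg.
Tool frame: the origin (TCP) lies on the centre line of the jaws, within the pads' length; the fingertips stand ctrl.tips_ahead ahead of it and the grasp point (between the pads) lies 11 mm behind it (ctrl.tips_ahead is the distance from the TCP to the fingertips, in m); z points along the fingers, y is the line along which they close (so a half turn about z gives the same grasp; the last joint's range is limited). The gripper opens to 85 mm and grips with 20 to 120 N. Pads are 22 mm wide; open, the fingers measure 114 mm over their backs; the gripper's body (76 mm by 85 mm) begins 54 mm behind the grasp point. The pads swing forward as they close: fully open they stand 13 mm farther back than shut.
Start: joints at [1.266, 0.3, 1.521, -0, 1.321, -0.067], TCP at [0.13, 0.535, 0.239] pointing down, gripper open.
Joint ranges: [-3.03, 3.03], [-0.79, 2.21], [0.23, 2.52], [-1.04, 4.18], [0, 3.07], [-2.55, 2.55]. Speed limits (rad/s): [2.22, 2.22, 2.57, 3.14, 3.14, 3.14].

### API

Orientations are given as a unit quaternion [x, y, z, w].
In Python, from workcell import ctrl, camera, calibration, ticket gives the robot as it stands.
- The arm moves only by the tool step_arm, never from a script. Its argument "series" is a list of rows, each an object with "translation": the shift along the tool's x, y, z in m, a list of three; "yaw": the turn about the tool's z in rad. In form: [{"translation": [x, y, z], "yaw": yaw}, ...]. A call has 1 to 12 rows; each row is the pose to reach, as a shift and turn from the pose commanded when the call began, along the tool's axes at that moment; what a row does not reach only later rows make up. A row lasts 1/10 s, in which the tool goes at most 50 mm and 8.59 degrees, less where a joint would pass 70% of its speed; a pose out of reach is approached as far as the arm can. A call with a gripper value outside its range is refused whole. "claw" is the closure, from -1 (fully open) to 1 (shut), so that 0 is half open, set as the call begins (left out, the last holds). The fingers move at their own pace and stop on an object; "newtons" is the grip in N (left out, the last holds). Time passes only in rows, so rows that repeat a pose let the fingers close. It gives the time, the measured TCP pose, the force, the opening and the grip force at its end, in the units of the state.
- ctrl.observe(): the state, without advancing time (a new reading comes with each control period).
- camera(name): name is "scene" or "side" or "wrist"; returns the picture (384x512x3 uint8, blue, green, red); there is no depth.
- calibration(name): a dict with "camera_matrix" (3x3 intrinsics, pixels), "distortion" ([k1, k2, p1, p2, k3] as OpenCV has them; the pictures are not rectified), "rvec" (rotation vector, rad) and "tvec" (3), from world to camera coordinates, as OpenCV has them. Camera axes: x right, y down, z forward; pixel columns grow to the right and rows downward; lengths in m; the calibration is good to about 2 mm. A picture is of the moment at which its call begins: read the wrist's pose just before it. calibration takes no time and is no camera call; for the wrist camera it gives the pose at the moment of the call.
- ticket.finish_job(): hands the job in; it is judged then, once.
The state is a dict: "t": time; "joint_pos": joint angles; "qd": joint speeds; "effort": joint torques, N m; "ee_pos": TCP position; "orientation": TCP orientation; "contact_force": force on the tool from outside, world axes, zero at the start; "wrist_torque": the same for the moment, N m; "grip_width": finger opening in m; "gripper_force": force on a finger pad.
Only numpy, scipy, OpenCV 4.12 (cv2) and the standard library are available. Lean on these libraries where they do the work, as an engineer would, in place of code of your own. Each camera call takes 0.05 s, during which the arm holds its last target. There are 200 camera calls.

## Working session

There is one attempt and no reset: what is moved stays moved. The work goes in short steps, Python scripts to look and compute and a tool call to move; the robot and the scene stay as the last step left them, time stands still between calls to the robot, and variables do not carry over. Pictures are saved under pics/ and viewed, at most 14 in all, crops included, and the job is handed in when it is done.

Besides the shell and the picture viewer there is one more tool, called after "Emit:" by a JSON object that holds its "fn" and its "kwargs". step_arm: Moves the arm, as the interface text tells. Its arguments: {"type":"object","properties":{"series":{"type":"array","items":{"type":"object","properties":{"translation":{"type":"array","items":{"type":"number"}},"yaw":{"type":"number"}}}},"claw":{"type":"number"},"newtons":{"type":"number"}},"required":["series"]}

```bash
mkdir -p pics; ls; python3 - <<'E'
from workcell import ctrl,camera,calibration
import cv2,numpy as np
print(ctrl.observe(),ctrl.tips_ahead)
for n in("scene","side","wrist"):
    cv2.imwrite(f"pics/{n}0.png",camera(n)); c=calibration(n)
    R=cv2.Rodrigues(c['rvec'])[0]; print(n,(-R.T@c['tvec'].reshape(3)).round(3),R[2].round(2),c['camera_matrix'][0][0])
E
```

```text
pics
{'t': 0.0, 'joint_pos': array([ 1.26636279e+00,  3.00488470e-01,  1.52162321e+00, -1.89978667e-05,
        1.32068342e+00, -6.65773241e-02]), 'qd': array([-1.79550344e-03, -4.72379701e-04, -1.44469864e-03,  1.41511260e-04,
       -3.33924056e-05, -1.29139268e-03]), 'effort': array([ 2.62612753e-03, -5.43500590e+01, -3.61798382e+01,  1.86422176e-05,
        4.03642771e-03, -5.49598963e-05]), 'ee_pos': array([0.12951482, 0.53429012, 0.23869396]), 'orientation': array([ 1.18645592e-01,  9.92936484e-01, -5.92604005e-04, -1.01847272e-04]), 'contact_force': array([0.49766747, 0.10631367, 0.20427325]), 'wrist_torque': array([-0.04944579,  0.00579831,  0.01012097]), 'gripper_force': 0.0, 'grip_width': 0.08547676333527936} 0.008
scene [-0.123 -0.844  0.976] [ 0.41  0.62 -0.68] 461.23535536452323
side [ 0.245 -0.829  0.71 ] [ 0.19  0.76 -0.62] 429.22447643022565
wrist [0.048 0.552 0.373] [ 0.31 -0.08 -0.95] 308.9094695814597
```

View pics/scene0.png

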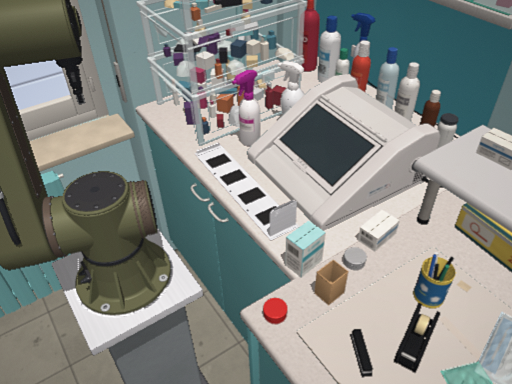

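View pics/side0.png

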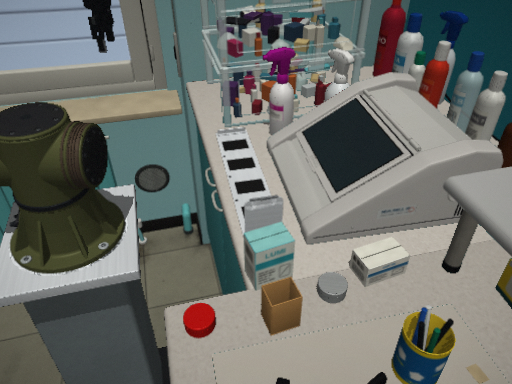

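The row's tall plate is at the robot's right end, pad_4 (scene ~285,215). So the order is tall_carton on pad_4, bin on pad_3, roll_box on pad_2 and tin on pad_1. There are two tin candidates: red (scene 275,310) and bare grey steel (scene 355,258). The grey one fits the description; I'll confirm it in a crop.

```bash
python3 - <<'E'
import cv2,numpy as np
s=cv2.imread("pics/scene0.png")[135:335,190:410]; 
cv2.imwrite("pics/c_scene.png",cv2.resize(s,None,fx=3,fy=3,interpolation=cv2.INTER_CUBIC))
s=cv2.imread("pics/side0.png")[120:340,180:420]
cv2.imwrite("pics/c_side.png",cv2.resize(s,None,fx=2.7,fy=2.7,interpolation=cv2.INTER_CUBIC))
E
```

```text
(no output)
```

View pics/c_scene.png

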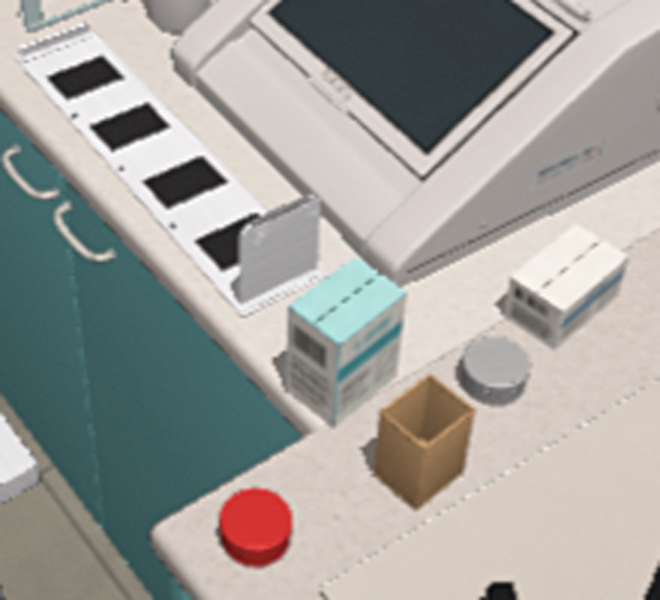

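View pics/wrist0.png

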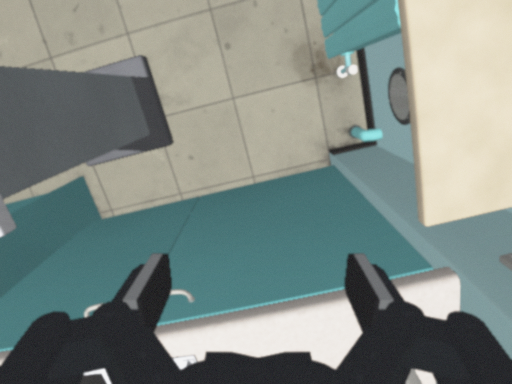

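The crop shows a bare grey lidded tin at scene (355,257), which is the steel one. The red one at (275,310) is the look-alike. The tall plate stands by pad_4. Next I'll cast rays to measure.

```bash
cat > h.py <<'E'
import cv2,numpy as np
from workcell import ctrl,camera,calibration
def rays(px,c,z):
    K,d=np.array(c['camera_matrix'],float),np.array(c['distortion'],float)
    R=cv2.Rodrigues(np.array(c['rvec'],float))[0]; C=-R.T@np.array(c['tvec'],float).reshape(3)
    u=cv2.undistortPoints(np.array(px,float).reshape(-1,1,2),K,d).reshape(-1,2)
    v=np.c_[u,np.ones(len(u))]@R
    return C+v*((z-C[2])/v[:,2])[:,None]
def rect(p):
    p=np.array(p)[:,:2]; (c,s,a)=cv2.minAreaRect((p*1e4).astype(np.float32)); 
    b=cv2.boxPoints((c,s,a)); e=[b[1]-b[0],b[2]-b[1]]; e=max(e,key=np.linalg.norm)
    ang=np.degrees(np.arctan2(e[1],e[0])); return np.array(c)/1e4,np.sort(s)/1e4,(ang+90)%180-90
E
python3 - <<'E'
from h import *
im=cv2.imread("pics/scene0.png"); c=calibration("scene")
x0=lambda p:np.array(p)/3+np.array([190,135])
for n,p,z in [("tall",[(290,305),(362,260),(406,295),(340,340)],.113),("roll",[(510,280),(576,227),(627,260),(555,308)],.056),("tin",[(459,362),(527,362),(495,337),(493,387)],.03),("bintop",[(378,443),(430,376),(473,408)],.087),("binbot",[(418,505)],0)]:
    P=rays(x0(p)-.33,c,z); print(n,P[:,:2].round(3).tolist(), [a.round(3) if hasattr(a,'round') else a for a in rect(P)] if len(P)>3 else P[[0,2]].mean(0) if len(P)>2 else'')
m=(im.max(2)<70).astype(np.uint8)
m[:, :200]=0;m[:,285:]=0;m[:150]=0;m[228:]=0
for k in cv2.findContours(m,0,2)[0]:
    if cv2.contourArea(k)>80:
        P=rays(k.reshape(-1,2),c,.006); print("pad",k.reshape(-1,2).mean(0).round(),*[np.round(a,3) for a in rect(P)])
# strip edges: near edge corners
P=rays(x0([(20,62),(243,312),(322,278)]),c,.004);print(P.round(3))
E
```

```text
tall [[0.372, -0.222], [0.455, -0.216], [0.459, -0.27], [0.382, -0.277]] [array([ 0.415, -0.247]), array([0.055, 0.083]), np.float32(4.236)]
roll [[0.586, -0.273], [0.685, -0.258], [0.691, -0.316], [0.595, -0.321]] [array([ 0.64 , -0.294]), array([0.059, 0.1  ]), np.float32(8.339)]
tin [[0.5, -0.303], [0.549, -0.338], [0.546, -0.3], [0.505, -0.342]] [array([ 0.524, -0.321]), array([0.038, 0.046]), np.float32(4.154)]
bintop [[0.354, -0.361], [0.433, -0.333], [0.439, -0.379]] [ 0.39646888 -0.36990561  0.087     ]
binbot [[0.387, -0.382]] 
pad [266. 213.] [ 0.442 -0.047] [0.046 0.064] -3.309
pad [250. 196.] [0.448 0.058] [0.045 0.069] -1.99
pad [233. 177.] [0.45  0.167] [0.044 0.068] -3.195
pad [218. 160.] [0.454 0.272] [0.045 0.065] -1.723
[[ 0.409  0.339  0.004]
 [ 0.392 -0.127  0.004]
 [ 0.481 -0.135  0.004]]
```

```bash
cat >> h.py <<'E'
from scipy.spatial.transform import Rotation as Rn
def go(*targets):
    "targets (x,y,z,ydir deg): prints tool-frame shift and yaw from the present pose"
    s=ctrl.observe(); R=Rn.from_quat(s['orientation']).as_matrix(); y0=np.degrees(np.arctan2(R[1,1],R[0,1]))
    print("t %.1f"%s['t'],"ee",s['ee_pos'].round(4),"ydir %.1f"%y0,"F",s['contact_force'].round(1),"w %.4f g %.1f"%(s['grip_width'],s['gripper_force']))
    for x,y,z,a in targets:
        print(((x,y,z)-s['ee_pos']).dot(R).round(4).tolist(),"yaw %.4f"%-np.radians((a-y0+90)%180-90))
E
python3 - <<'E'
from h import *
go((.5,.11,.33,90),(.48,-.29,.32,94))
E
```

```text
t 0.1 ee [0.1295 0.5344 0.2389] ydir 76.4 F [ 0.7  0.  -0.9] w 0.0854 g 0.0
[-0.46, -0.3252, -0.0909] yaw -0.2378
[-0.5348, -0.7187, -0.0806] yaw -0.3076
```

Emit:
{"fn": "step_arm", "kwargs": {"series": [{"translation": [-0.1,-0.08,-0.05],"yaw": -0.05},{"translation": [-0.46,-0.325,-0.091],"yaw": -0.238},{"translation": [-0.46,-0.325,-0.091],"yaw": -0.238},{"translation": [-0.46,-0.325,-0.091],"yaw": -0.238},{"translation": [-0.46,-0.325,-0.091],"yaw": -0.238},{"translation": [-0.46,-0.325,-0.091],"yaw": -0.238},{"translation": [-0.46,-0.325,-0.091],"yaw": -0.238},{"translation": [-0.46,-0.325,-0.091],"yaw": -0.238},{"translation": [-0.46,-0.325,-0.091],"yaw": -0.238},{"translation": [-0.46,-0.325,-0.091],"yaw": -0.238},{"translation": [-0.46,-0.325,-0.091],"yaw": -0.238},{"translation": [-0.46,-0.325,-0.091],"yaw": -0.238}]}}

```text
t: 1.35
ee_pos: [0.5017, 0.1074, 0.3304]
orientation: [0.001, 1.0, -0.0, 0.0]
contact_force: [-0.2, 0.2, -0.1]
grip_width: 0.0852
gripper_force: 0.0
```

Emit:
{"fn": "step_arm", "kwargs": {"series": [{"translation": [0,0,0],"yaw": 0},{"translation": [0,0,0],"yaw": 0},{"translation": [0,0,0],"yaw": 0},{"translation": [0,0,0],"yaw": 0}]}}

```text
t: 1.75
ee_pos: [0.4995, 0.1111, 0.3303]
orientation: [-0.001, 1.0, 0.0, 0.0]
contact_force: [-0.8, -0.3, -0.2]
grip_width: 0.0854
gripper_force: 0.0
```

```bash
python3 - <<'E'
from h import *
go((.48,-.29,.32,94)); c=calibration("wrist"); im=camera("wrist"); cv2.imwrite("pics/w1.png",im)
m=(im.max(2)<60).astype(np.uint8); m[250:]=0
for k in cv2.findContours(m,0,1)[0]:
    if cv2.contourArea(k)>300:
        P=rays(k.reshape(-1,2),c,.006); print("pad",k.reshape(-1,2).mean(0).round(),*[np.round(a,4) for a in rect(P)])
E
```

```text
t 1.8 ee [0.4995 0.1111 0.3303] ydir 90.1 F [-0.8 -0.3 -0.2] w 0.0854 g 0.0
[0.0201, -0.4011, 0.0103] yaw -0.0683
pad [369. 117.] [0.4549 0.2718] [0.0489 0.0712] -2.3341
pad [299. 113.] [0.4505 0.1684] [0.046  0.0699] -2.4921
pad [223. 112.] [0.4494 0.0594] [0.0448 0.0698] -2.6098
pad [151. 109.] [ 0.4443 -0.0453] [0.046  0.0694] -2.5455
pad [468.  27.] [0.3297 0.4004] [0.0162 0.0719] 0.09
pad [240.  14.] [0.3158 0.0729] [0.0257 0.1154] -89.6092
```

View pics/w1.png

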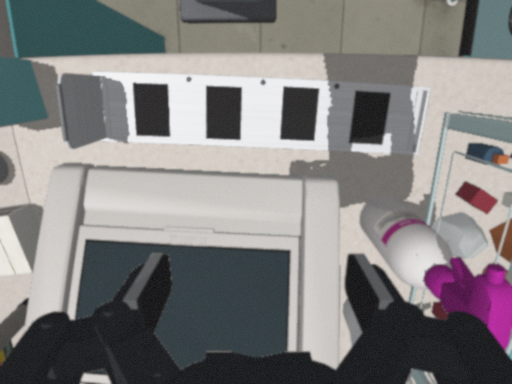

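The picture shows the strip at row ~112, with pads at columns 369, 299, 223 and 151 (pad_1 to pad_4). The end plate is at (85,110) by pad_4, and the spray is at (410,245) to the right. Pad angles of about -2.3° and the ~105 mm spacing agree with the task text. Moving on to the loose things.

Emit:
{"fn": "step_arm", "kwargs": {"series": [{"translation": [0.02,-0.401,0.01],"yaw": -0.068},{"translation": [0.02,-0.401,0.01],"yaw": -0.068},{"translation": [0.02,-0.401,0.01],"yaw": -0.068},{"translation": [0.02,-0.401,0.01],"yaw": -0.068},{"translation": [0.02,-0.401,0.01],"yaw": -0.068},{"translation": [0.02,-0.401,0.01],"yaw": -0.068},{"translation": [0.02,-0.401,0.01],"yaw": -0.068},{"translation": [0.02,-0.401,0.01],"yaw": -0.068},{"translation": [0.02,-0.401,0.01],"yaw": -0.068},{"translation": [0.02,-0.401,0.01],"yaw": -0.068},{"translation": [0.02,-0.401,0.01],"yaw": -0.068},{"translation": [0.02,-0.401,0.01],"yaw": -0.068}]}}

```text
t: 3.0
ee_pos: [0.4805, -0.2894, 0.3207]
orientation: [-0.035, 0.999, -0.0, 0.0]
contact_force: [-0.4, 0.3, 0.9]
grip_width: 0.0856
gripper_force: 0.0
```

```bash
python3 - <<'E'
from h import *
go(); c=calibration("wrist"); im=camera("wrist"); cv2.imwrite("pics/w2.png",im); np.save("c2.npy",c,allow_pickle=True)
# spray head triangulation: wrist1 unavailable calib; scene+side
P=[]
for n in("scene","side"):
    i=camera(n); h=cv2.cvtColor(i,cv2.COLOR_BGR2HSV); m=cv2.inRange(h,(145,120,80),(165,255,255)); ys,xs=np.nonzero(m); ok=(xs<310)&(ys<140)
    k=calibration(n); print(n,ok.sum(),xs[ok].min(),xs[ok].max()); a=rays([(np.median(xs[ok]),np.median(ys[ok]))],k,.25)[0]; print(a.round(3))
E
```

```text
t 3.0 ee [ 0.4805 -0.2894  0.3207] ydir 94.0 F [-0.4  0.3  0.9] w 0.0856 g 0.0
scene 67 240 252
[0.542 0.202 0.25 ]
side 613 248 294
[0.603 0.295 0.25 ]
```

View pics/w2.png

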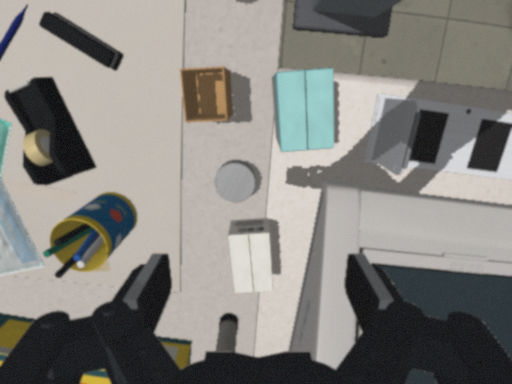

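The picture shows the teal carton top at (305,110), the bin at (205,95), the tin at (237,180) and the roll_box at (250,257). A post stands behind the roll_box at (228,330).

```bash
python3 - <<'E'
from h import *
c=np.load("c2.npy",allow_pickle=True).item(); im=cv2.imread("pics/w2.png"); h=cv2.cvtColor(im,cv2.COLOR_BGR2HSV)
def blob(m,box):
    x0,y0,x1,y1=box; q=np.zeros_like(m); q[y0:y1,x0:x1]=m[y0:y1,x0:x1]
    q=cv2.morphologyEx(q,cv2.MORPH_OPEN,np.ones((3,3)))
    return max(cv2.findContours(q,0,1)[0],key=cv2.contourArea).reshape(-1,2)
def rep(n,k,z): print(n,k.min(0),k.max(0),*[np.round(a,4) for a in rect(rays(k,c,z))])
rep("tall",blob(cv2.inRange(h,(78,60,100),(98,255,255)),(265,55,345,160)),.113)
k=blob(cv2.inRange(h,(5,70,20),(22,255,255)),(170,55,245,135)); rep("bin@rim",k,.087)
print("bin corner rays", rays([(181,70),(227,67),(231,121),(187,122)],c,.087)[:,:2].round(4).tolist())
print(im[180,237],im[180,275],im[270,250],im[270,290],im[225,250])
rep("tin",blob(cv2.inRange(im,(110,110,110),(185,185,185))&cv2.inRange(h,(0,0,0),(180,18,255)),(205,150,265,210)),.03)
rep("roll",blob(cv2.inRange(im,(195,200,200),(255,255,255)),(222,228,278,300)),.056)
print("post base/top",rays([(228,320)],c,0)[0].round(3),rays([(228,320)],c,.15)[0].round(3))
cv2.imwrite("pics/w2c.png",cv2.resize(im[50:310,165:350],None,fx=2.3,fy=2.3,interpolation=2))
E
```

```text
tall [276  68] [333 149] [ 0.4158 -0.2446] [0.059  0.0823] 9.0253
bin@rim [181  67] [231 121] [ 0.4075 -0.3555] [0.056  0.0589] 5.9152
bin corner rays [[0.3826, -0.3844], [0.3763, -0.333], [0.4354, -0.3259], [0.4399, -0.3774]]
[159 160 159] [210 215 220] [194 206 209] [202 210 216] [ 97  99 102]
tin [213 162] [255 203] [ 0.5286 -0.3222] [0.0606 0.0611] 1.3529
roll [250 234] [277 299] [ 0.6505 -0.2735] [0.0322 0.1167] 12.8282
post base/top [ 0.8   -0.324  0.   ] [ 0.667 -0.315  0.15 ]
```

View pics/w2c.png

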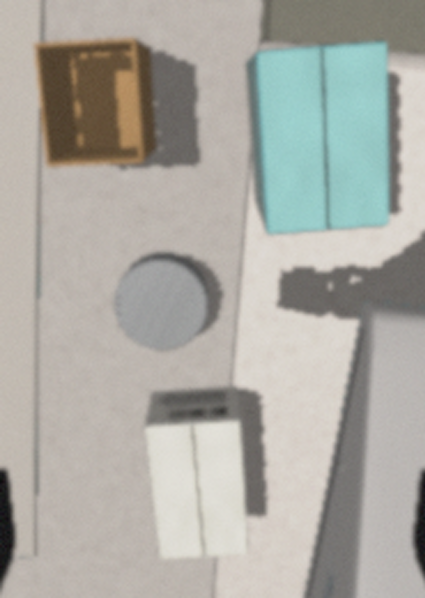

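```bash
python3 - <<'E'
from h import *
c=np.load("c2.npy",allow_pickle=True).item()
for n,p,z in [("bin",[(36,44),(137,39),(142,161),(48,165)],.087),("tall",[(252,53),(387,43),(389,226),(267,234)],.113),("roll",[(146,426),(239,418),(246,554),(161,558)],.056)]:
    P=rays(np.array(p)/2.3+(165,50),c,z)[:,:2]; d=lambda i,j:P[j]-P[i]
    a=[np.degrees(np.arctan2(*v[::-1])) for v in(d(0,3),d(1,2),d(0,1),d(3,2))]
    print(n,P.mean(0).round(4),"long dirs",np.round(a,1),"len",[round(float(np.linalg.norm(v)),4) for v in(d(0,3),d(1,2),d(0,1),d(3,2))])
go((.4158,-.2446,.2,94),)
E
```

```text
bin [ 0.4081 -0.3576] long dirs [ 6.   4.8 96.2 96.1] len [0.0583, 0.0583, 0.0494, 0.0481]
tall [ 0.4171 -0.2438] long dirs [ 9.9  8.7 98.4 98. ] len [0.0835, 0.0839, 0.0612, 0.0594]
roll [ 0.6436 -0.2899] long dirs [ 8.   7.4 99.5 97.3] len [0.0987, 0.1009, 0.0581, 0.057]
t 3.1 ee [ 0.4804 -0.2899  0.3206] ydir 94.0 F [-0.4 -0.3 -0.2] w 0.0851 g 0.0
[0.0614, 0.0497, 0.1206] yaw -0.0003
```

```bash
python3 - <<'E'
from h import *
go((.4165,-.2445,.2,98.8),(.4165,-.2445,.07,98.8))
E
```

```text
t 3.1 ee [ 0.4804 -0.2899  0.3206] ydir 94.0 F [-0.4 -0.3 -0.2] w 0.0851 g 0.0
[0.0607, 0.0497, 0.1206] yaw -0.0840
[0.0607, 0.0498, 0.2506] yaw -0.0840
```

Emit:
{"fn": "step_arm", "kwargs": {"series": [{"translation": [0.061,0.05,0.12],"yaw": -0.084},{"translation": [0.061,0.05,0.12],"yaw": -0.084},{"translation": [0.061,0.05,0.12],"yaw": -0.084},{"translation": [0.061,0.05,0.12],"yaw": -0.084},{"translation": [0.061,0.05,0.15],"yaw": -0.084},{"translation": [0.061,0.05,0.19],"yaw": -0.084},{"translation": [0.061,0.05,0.23],"yaw": -0.084},{"translation": [0.061,0.05,0.25],"yaw": -0.084},{"translation": [0.061,0.05,0.25],"yaw": -0.084},{"translation": [0.061,0.05,0.25],"yaw": -0.084}]}}

```text
t: 4.15
ee_pos: [0.4168, -0.2454, 0.0716]
orientation: [-0.076, 0.997, -0.0, 0.001]
contact_force: [0.1, -0.8, 0.7]
grip_width: 0.0857
gripper_force: 0.0
```

Emit:
{"fn": "step_arm", "kwargs": {"claw": 1, "newtons": 30, "series": [{"translation": [0,0,0],"yaw": 0},{"translation": [0,0,0],"yaw": 0},{"translation": [0,0,0],"yaw": 0},{"translation": [0,0,0],"yaw": 0},{"translation": [0,0,0],"yaw": 0},{"translation": [0,0,0],"yaw": 0}]}}

```text
t: 4.75
ee_pos: [0.4166, -0.2451, 0.0718]
orientation: [-0.076, 0.997, -0.001, 0.001]
contact_force: [-0.8, 4.5, 8.5]
grip_width: 0.0605
gripper_force: 30.2
```

```bash
python3 - <<'E'
from h import *
go((.4165,-.2445,.22,98.8),(.4444,-.0455,.22,87.9))
E
```

```text
t 4.8 ee [ 0.4166 -0.2451  0.0718] ydir 98.7 F [-0.8  4.5  8.5] w 0.0605 g 30.2
[-0.0003, 0.0004, -0.1482] yaw -0.0013
[-0.0581, 0.1929, -0.1483] yaw 0.1889
```

Emit:
{"fn": "step_arm", "kwargs": {"series": [{"translation": [0,0,-0.03],"yaw": 0},{"translation": [0,0,-0.075],"yaw": 0},{"translation": [0,0,-0.12],"yaw": 0},{"translation": [0,0,-0.148],"yaw": 0},{"translation": [-0.012,0.04,-0.148],"yaw": 0.04},{"translation": [-0.024,0.08,-0.148],"yaw": 0.08},{"translation": [-0.036,0.12,-0.148],"yaw": 0.12},{"translation": [-0.048,0.16,-0.148],"yaw": 0.16},{"translation": [-0.058,0.193,-0.148],"yaw": 0.189},{"translation": [-0.058,0.193,-0.148],"yaw": 0.189},{"translation": [-0.058,0.193,-0.148],"yaw": 0.189}]}}

```text
t: 5.85
ee_pos: [0.444, -0.0451, 0.2189]
orientation: [0.017, 1.0, -0.0, 0.001]
contact_force: [0.4, -1.2, -1.4]
grip_width: 0.0598
gripper_force: 34.4
```

```bash
python3 - <<'E'
from h import *
go((.4444,-.0455,.0785,87.9))
E
```

```text
t 5.8 ee [ 0.444  -0.0451  0.2189] ydir 88.0 F [ 0.4 -1.2 -1.4] w 0.0598 g 34.4
[-0.0003, -0.0004, 0.1404] yaw 0.0018
```

Emit:
{"fn": "step_arm", "kwargs": {"series": [{"translation": [0,0,0.04],"yaw": 0},{"translation": [0,0,0.08],"yaw": 0},{"translation": [0,0,0.11],"yaw": 0},{"translation": [0,0,0.128],"yaw": 0},{"translation": [0,0,0.135],"yaw": 0},{"translation": [0,0,0.14],"yaw": 0},{"translation": [0,0,0.14],"yaw": 0},{"translation": [0,0,0.14],"yaw": 0}]}}

```text
t: 6.65
ee_pos: [0.4444, -0.0457, 0.0792]
orientation: [0.018, 1.0, -0.0, 0.001]
contact_force: [-0.8, 0.2, -1.7]
grip_width: 0.0601
gripper_force: 34.4
```

Emit:
{"fn": "step_arm", "kwargs": {"claw": -0.7, "series": [{"translation": [0,0,0],"yaw": 0},{"translation": [0,0,0],"yaw": 0},{"translation": [0,0,0],"yaw": 0},{"translation": [0,0,0],"yaw": 0},{"translation": [0,0,-0.04],"yaw": 0},{"translation": [0,0,-0.08],"yaw": 0},{"translation": [0,0,-0.12],"yaw": 0},{"translation": [-0.07,0,-0.16],"yaw": 0},{"translation": [-0.07,0,-0.2],"yaw": 0},{"translation": [-0.07,0,-0.24],"yaw": 0},{"translation": [-0.07,0,-0.24],"yaw": 0},{"translation": [-0.07,0,-0.24],"yaw": 0}]}}

```text
t: 7.85
ee_pos: [0.514, -0.048, 0.3188]
orientation: [0.018, 1.0, -0.0, 0.001]
contact_force: [0.7, -0.1, 0.1]
grip_width: 0.0727
gripper_force: 0.0
```

```bash
cat >> h.py <<'E'
def quad(p,c,z):
    P=rays(p,c,z)[:,:2]; d=lambda i,j:P[j]-P[i]; v=[d(0,3),d(1,2),d(0,1),d(3,2)]
    print(P.mean(0).round(4),"dirs",[round(float(np.degrees(np.arctan2(a[1],a[0]))),1) for a in v],"len",[round(float(np.linalg.norm(a)),4) for a in v])
def blob(m,box):
    x0,y0,x1,y1=box; q=np.zeros_like(m); q[y0:y1,x0:x1]=m[y0:y1,x0:x1]
    q=cv2.morphologyEx(q,cv2.MORPH_OPEN,np.ones((3,3)))
    return max(cv2.findContours(q,0,1)[0],key=cv2.contourArea).reshape(-1,2)
E
python3 - <<'E'
from h import *
go((.408,-.357,.25,96)); c=calibration("wrist"); im=camera("wrist"); cv2.imwrite("pics/w3.png",im); np.save("c3.npy",c,allow_pickle=True)
h=cv2.cvtColor(im,cv2.COLOR_BGR2HSV); k=blob(cv2.inRange(h,(78,60,90),(98,255,255)),(100,40,420,250))
print(k.min(0),k.max(0),*rect(rays(k,c,.119)))
E
```

```text
t 7.8 ee [ 0.514  -0.048   0.3188] ydir 87.9 F [ 0.7 -0.1  0.1] w 0.0727 g 0.0
[0.0947, -0.3127, 0.0688] yaw -0.1414
[104  40] [109  46] [ 0.3792783  -0.19719689] [0.00516778 0.00606003] -9.230537
```

View pics/w3.png

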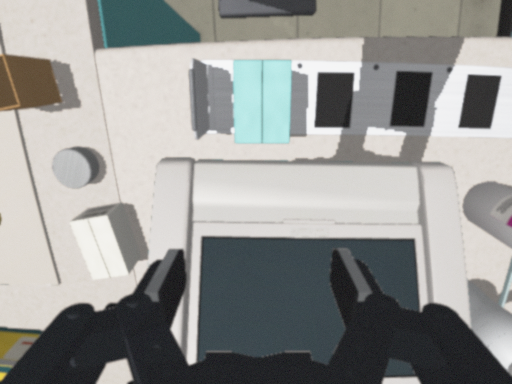

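The tall carton stands on pad_4 with its top at cols 233–291, rows 60–143. The remaining pads are at (334,100), (411,98) and (480,102).

```bash
python3 - <<'E'
from h import *
c=np.load("c3.npy",allow_pickle=True).item(); im=cv2.imread("pics/w3.png"); h=cv2.cvtColor(im,cv2.COLOR_BGR2HSV)
print(h[100,245],h[100,280])
q=cv2.inRange(h,(70,50,90),(105,255,255)); k=blob(q,(220,40,300,160))
print(k.min(0),k.max(0),*rect(rays(k,c,.119)))
quad([(233.5,60),(291,60),(290,143),(235.5,143)],c,.119)
m=(im.max(2)<60).astype(np.uint8)
for b in [(305,60,365,140),(380,60,440,140),(455,60,511,140)]:
    k=blob(m,b); print("pad",*rect(rays(k,c,.006)))
E
```

```text
[ 89  48 233] [ 89  53 230]
[233  60] [291 142] [ 0.44454565 -0.04322005] [0.05955061 0.0829087 ] -2.1315918
[ 0.4451 -0.0425] dirs [-1.9, -1.1, 87.9, 87.9] len [0.084, 0.084, 0.0578, 0.059]
pad [0.45014453 0.0592259 ] [0.04653583 0.07002337] -2.3107376
pad [0.45061167 0.16785323] [0.04856992 0.0724202 ] -2.4897385
pad [0.45534888 0.27105659] [0.0452838 0.0692506] -2.6166916
```

```bash
python3 - <<'E'
from h import *
go((.408,-.357,.2,96),(.408,-.357,.05,96))
E
```

```text
t 7.9 ee [ 0.5136 -0.0479  0.3176] ydir 87.9 F [ 0.2  0.3 -0.6] w 0.0728 g 0.0
[0.0941, -0.3128, 0.1176] yaw -0.1414
[0.0939, -0.3128, 0.2676] yaw -0.1414
```

Emit:
{"fn": "step_arm", "kwargs": {"series": [{"translation": [0.094,-0.313,0.117],"yaw": -0.141},{"translation": [0.094,-0.313,0.117],"yaw": -0.141},{"translation": [0.094,-0.313,0.117],"yaw": -0.141},{"translation": [0.094,-0.313,0.117],"yaw": -0.141},{"translation": [0.094,-0.313,0.117],"yaw": -0.141},{"translation": [0.094,-0.313,0.117],"yaw": -0.141},{"translation": [0.094,-0.313,0.117],"yaw": -0.141},{"translation": [0.094,-0.313,0.117],"yaw": -0.141},{"translation": [0.094,-0.313,0.117],"yaw": -0.141},{"translation": [0.094,-0.313,0.117],"yaw": -0.141}]}}

```text
t: 8.9
ee_pos: [0.4086, -0.3564, 0.2011]
orientation: [-0.052, 0.999, 0.0, -0.0]
contact_force: [-0.4, -0.2, 0.1]
grip_width: 0.0727
gripper_force: 0.0
```

Emit:
{"fn": "step_arm", "kwargs": {"series": [{"translation": [0,0,0.04],"yaw": 0},{"translation": [0,0,0.08],"yaw": 0},{"translation": [0,0,0.12],"yaw": 0},{"translation": [0,0,0.15],"yaw": 0},{"translation": [0,0,0.15],"yaw": 0},{"translation": [0,0,0.15],"yaw": 0}]}}

```text
t: 9.5
ee_pos: [0.4092, -0.3568, 0.0524]
orientation: [-0.053, 0.999, -0.0, 0.0]
contact_force: [-0.1, -0.5, 0.7]
grip_width: 0.0728
gripper_force: 0.0
```

Emit:
{"fn": "step_arm", "kwargs": {"claw": 1, "newtons": 25, "series": [{"translation": [0,0,0],"yaw": 0},{"translation": [0,0,0],"yaw": 0},{"translation": [0,0,0],"yaw": 0},{"translation": [0,0,0],"yaw": 0},{"translation": [0,0,0],"yaw": 0},{"translation": [0,0,0],"yaw": 0}]}}

```text
t: 10.1
ee_pos: [0.4093, -0.3577, 0.0534]
orientation: [-0.052, 0.999, -0.001, 0.001]
contact_force: [0.9, 3.2, 7.6]
grip_width: 0.0498
gripper_force: 28.5
```

```bash
python3 - <<'E'
from h import *
go((.408,-.357,.22,96),(.449,.0593,.22,87.7),(.449,.0593,.058,87.7))
E
```

```text
t 10.1 ee [ 0.4093 -0.3577  0.0534] ydir 96.0 F [0.9 3.2 7.6] w 0.0498 g 28.5
[0.0009, 0.0005, -0.1666] yaw -0.0003
[-0.0833, 0.4102, -0.1674] yaw 0.1445
[-0.0829, 0.4106, -0.0054] yaw 0.1445
```

Emit:
{"fn": "step_arm", "kwargs": {"series": [{"translation": [0,0,-0.03],"yaw": 0},{"translation": [0,0,-0.075],"yaw": 0},{"translation": [0,0,-0.12],"yaw": 0},{"translation": [0,0,-0.165],"yaw": 0},{"translation": [-0.01,0.04,-0.17],"yaw": 0.02},{"translation": [-0.02,0.09,-0.17],"yaw": 0.04},{"translation": [-0.03,0.135,-0.17],"yaw": 0.06},{"translation": [-0.04,0.18,-0.17],"yaw": 0.08},{"translation": [-0.05,0.225,-0.17],"yaw": 0.1},{"translation": [-0.06,0.27,-0.17],"yaw": 0.12},{"translation": [-0.07,0.315,-0.17],"yaw": 0.14},{"translation": [-0.08,0.36,-0.17],"yaw": 0.144}]}}

```text
t: 11.3
ee_pos: [0.4504, 0.0109, 0.2226]
orientation: [0.02, 1.0, -0.0, 0.001]
contact_force: [1.5, -0.5, -0.9]
grip_width: 0.0498
gripper_force: 27.7
```

```bash
python3 - <<'E'
from h import *
go((.450,.0593,.22,87.7),(.450,.0593,.0605,87.7))
E
```

```text
t 11.3 ee [0.4504 0.0109 0.2226] ydir 87.7 F [ 1.5 -0.5 -0.9] w 0.0498 g 27.7
[0.0024, 0.0483, 0.0026] yaw -0.0005
[0.0028, 0.0483, 0.1621] yaw -0.0005
```

Emit:
{"fn": "step_arm", "kwargs": {"series": [{"translation": [0.002,0.03,0],"yaw": 0},{"translation": [0.0025,0.0485,0],"yaw": 0},{"translation": [0.0025,0.0485,0],"yaw": 0},{"translation": [0.0025,0.0485,0.04],"yaw": 0},{"translation": [0.0025,0.0485,0.08],"yaw": 0},{"translation": [0.0025,0.0485,0.12],"yaw": 0},{"translation": [0.0025,0.0485,0.145],"yaw": 0},{"translation": [0.0025,0.0485,0.155],"yaw": 0},{"translation": [0.0025,0.0485,0.1615],"yaw": 0},{"translation": [0.0025,0.0485,0.1615],"yaw": 0},{"translation": [0.0025,0.0485,0.1615],"yaw": 0}]}}

```text
t: 12.4
ee_pos: [0.4507, 0.0575, 0.061]
orientation: [0.02, 1.0, 0.0, 0.001]
contact_force: [0.2, 0.4, -0.8]
grip_width: 0.0499
gripper_force: 27.7
```

Emit:
{"fn": "step_arm", "kwargs": {"claw": -0.5, "series": [{"translation": [0,0,0],"yaw": 0},{"translation": [0,0,0],"yaw": 0},{"translation": [0,0,0],"yaw": 0},{"translation": [0,0,0],"yaw": 0},{"translation": [0,0,-0.04],"yaw": 0},{"translation": [0,0,-0.08],"yaw": 0},{"translation": [0,0,-0.12],"yaw": 0},{"translation": [-0.07,0,-0.16],"yaw": 0},{"translation": [-0.07,0,-0.2],"yaw": 0},{"translation": [-0.07,0,-0.24],"yaw": 0},{"translation": [-0.07,0,-0.26],"yaw": 0},{"translation": [-0.07,0,-0.26],"yaw": 0}]}}

```text
t: 13.6
ee_pos: [0.5207, 0.0549, 0.3229]
orientation: [0.02, 1.0, 0.0, 0.003]
contact_force: [0.0, -0.6, 0.6]
grip_width: 0.0639
gripper_force: 0.0
```

```bash
python3 - <<'E'
from h import *
c=calibration("wrist"); im=camera("wrist"); cv2.imwrite("pics/w4.png",im); np.save("c4.npy",c,allow_pickle=True)
h=cv2.cvtColor(im,cv2.COLOR_BGR2HSV); k=blob(cv2.inRange(h,(5,70,20),(22,255,255)),(180,20,340,200)); print(k.min(0),k.max(0),*rect(rays(k,c,.093)))
go((.6436,-.2895,.2,97.8),(.6436,-.2895,.028,97.8))
E
```

```text
[237  71] [280 124] [0.44850332 0.0569955 ] [0.04833509 0.05801825] -2.206459
t 13.7 ee [0.5201 0.0548 0.3205] ydir 87.7 F [ 0.1 -0.8 -0.9] w 0.0643 g 0.0
[-0.1368, -0.3392, 0.1207] yaw -0.1759
[-0.1365, -0.3392, 0.2927] yaw -0.1759
```

View pics/w4.png

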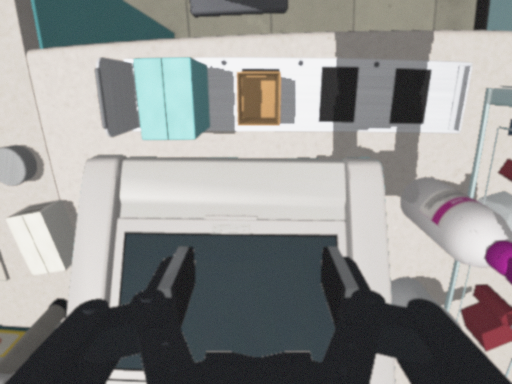

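The bin is at cols 237–280 on pad_3, within 2–3 mm and square. Next is the roll_box.

Emit:
{"fn": "step_arm", "kwargs": {"claw": -1, "series": [{"translation": [-0.137,-0.339,0],"yaw": -0.176},{"translation": [-0.137,-0.339,0],"yaw": -0.176},{"translation": [-0.137,-0.339,0],"yaw": -0.176},{"translation": [-0.137,-0.339,0],"yaw": -0.176},{"translation": [-0.137,-0.339,0],"yaw": -0.176},{"translation": [-0.137,-0.339,0],"yaw": -0.176},{"translation": [-0.137,-0.339,0],"yaw": -0.176},{"translation": [-0.137,-0.339,0],"yaw": -0.176},{"translation": [-0.137,-0.339,0],"yaw": -0.176},{"translation": [-0.137,-0.339,0.05],"yaw": -0.176},{"translation": [-0.137,-0.339,0.1],"yaw": -0.176},{"translation": [-0.137,-0.339,0.12],"yaw": -0.176}]}}

```text
t: 14.85
ee_pos: [0.6414, -0.2873, 0.193]
orientation: [-0.068, 0.998, 0.002, -0.004]
contact_force: [1.1, 0.2, -0.8]
grip_width: 0.0853
gripper_force: 0.0
```

```bash
python3 - <<'E'
from h import *
go((.6436,-.2895,.028,97.8))
for n,b,t in [("scene",(425,220),(436,160)),("side",(452,268),(465,200))]:
    c=calibration(n); p=rays([b],c,0)[0]; print(n,p.round(3),[rays([t],c,z)[0].round(3).tolist() for z in(.15,.25)])
E
```

```text
t 14.8 ee [ 0.6414 -0.2873  0.193 ] ydir 97.8 F [ 1.1  0.2 -0.8] w 0.0853 g 0.0
[-0.003, -0.0033, 0.165] yaw 0.0009
scene [ 0.808 -0.325  0.   ] [[0.879, -0.261, 0.15], [0.758, -0.331, 0.25]]
side [ 0.804 -0.324  0.   ] [[0.818, -0.279, 0.15], [0.715, -0.377, 0.25]]
```

Emit:
{"fn": "step_arm", "kwargs": {"series": [{"translation": [0,0,0.04],"yaw": 0},{"translation": [0,0,0.08],"yaw": 0},{"translation": [0,0,0.12],"yaw": 0},{"translation": [0,0,0.15],"yaw": 0},{"translation": [0,0,0.172],"yaw": 0},{"translation": [0,0,0.172],"yaw": 0},{"translation": [0,0,0.172],"yaw": 0}]}}

```text
t: 15.55
ee_pos: [0.6433, -0.2886, 0.0281]
orientation: [-0.068, 0.998, 0.0, -0.0]
contact_force: [-0.2, -1.0, 1.4]
grip_width: 0.0848
gripper_force: 0.0
```

Emit:
{"fn": "step_arm", "kwargs": {"claw": 1, "newtons": 30, "series": [{"translation": [0,0,0],"yaw": 0},{"translation": [0,0,0],"yaw": 0},{"translation": [0,0,0],"yaw": 0},{"translation": [0,0,0],"yaw": 0},{"translation": [0,0,0],"yaw": 0},{"translation": [0,0,0],"yaw": 0}]}}

```text
t: 16.15
ee_pos: [0.644, -0.2895, 0.0296]
orientation: [-0.068, 0.998, -0.001, 0.001]
contact_force: [-0.9, 1.3, 5.8]
grip_width: 0.0599
gripper_force: 33.9
```

```bash
python3 - <<'E'
from h import *
go((.6436,-.2895,.2,97.8),(.45,-.2,.26,92),(.4512,.168,.26,87.7))
E
```

```text
t 16.1 ee [ 0.644  -0.2895  0.0296] ydir 97.8 F [-0.9  1.3  5.8] w 0.0599 g 33.9
[0.0, -0.0001, -0.1704] yaw 0.0001
[0.1796, 0.1148, -0.2309] yaw 0.1014
[0.1284, 0.4792, -0.2312] yaw 0.1764
```

Emit:
{"fn": "step_arm", "kwargs": {"series": [{"translation": [0,0,-0.03],"yaw": 0},{"translation": [0,0,-0.075],"yaw": 0},{"translation": [0,0,-0.12],"yaw": 0},{"translation": [0.02,0,-0.15],"yaw": 0},{"translation": [0.05,0.02,-0.18],"yaw": 0.02},{"translation": [0.09,0.045,-0.2],"yaw": 0.04},{"translation": [0.13,0.07,-0.21],"yaw": 0.06},{"translation": [0.165,0.1,-0.21],"yaw": 0.09},{"translation": [0.174,0.14,-0.21],"yaw": 0.11},{"translation": [0.168,0.185,-0.21],"yaw": 0.13},{"translation": [0.162,0.23,-0.21],"yaw": 0.15},{"translation": [0.156,0.275,-0.21],"yaw": 0.17}]}}

```text
t: 17.35
ee_pos: [0.4509, -0.0365, 0.2386]
orientation: [0.018, 1.0, -0.0, 0.001]
contact_force: [0.1, 0.2, -0.3]
grip_width: 0.0596
gripper_force: 33.3
```

```bash
python3 - <<'E'
from h import *
go((.4517,.167,.2,87.7),(.4517,.167,.0365,87.7))
E
```

```text
t 17.4 ee [ 0.4509 -0.0365  0.2386] ydir 88.0 F [ 0.1  0.2 -0.3] w 0.0596 g 33.3
[0.0065, 0.2034, 0.0385] yaw 0.0048
[0.0068, 0.2035, 0.202] yaw 0.0048
```

Emit:
{"fn": "step_arm", "kwargs": {"series": [{"translation": [0.002,0.045,0],"yaw": 0},{"translation": [0.004,0.09,0],"yaw": 0},{"translation": [0.005,0.135,0],"yaw": 0},{"translation": [0.0065,0.18,0.02],"yaw": 0.005},{"translation": [0.0065,0.2035,0.04],"yaw": 0.005},{"translation": [0.0065,0.2035,0.04],"yaw": 0.005},{"translation": [0.0065,0.2035,0.08],"yaw": 0.005},{"translation": [0.0065,0.2035,0.12],"yaw": 0.005},{"translation": [0.0065,0.2035,0.155],"yaw": 0.005},{"translation": [0.0065,0.2035,0.18],"yaw": 0.005},{"translation": [0.0065,0.2035,0.18],"yaw": 0.005},{"translation": [0.0065,0.2035,0.18],"yaw": 0.005}]}}

```text
t: 18.55
ee_pos: [0.4524, 0.1653, 0.059]
orientation: [0.02, 1.0, 0.0, 0.0]
contact_force: [0.8, -0.1, -1.5]
grip_width: 0.0595
gripper_force: 33.3
```

```bash
python3 - <<'E'
from h import *
go((.4517,.168,.0365,87.7))
E
```

```text
t 18.6 ee [0.4524 0.1653 0.059 ] ydir 87.8 F [ 0.8 -0.1 -1.5] w 0.0595 g 33.3
[0.0009, 0.0027, 0.0225] yaw 0.0009
```

Emit:
{"fn": "step_arm", "kwargs": {"series": [{"translation": [0.001,0.003,0],"yaw": 0},{"translation": [0.001,0.003,0.012],"yaw": 0},{"translation": [0.001,0.003,0.018],"yaw": 0},{"translation": [0.001,0.003,0.0225],"yaw": 0},{"translation": [0.001,0.003,0.0225],"yaw": 0},{"translation": [0.001,0.003,0.0225],"yaw": 0}]}}

```text
t: 19.15
ee_pos: [0.451, 0.1686, 0.0351]
orientation: [0.019, 1.0, 0.0, -0.0]
contact_force: [0.7, 0.5, -1.7]
grip_width: 0.0599
gripper_force: 34.1
```

Emit:
{"fn": "step_arm", "kwargs": {"claw": -0.6, "series": [{"translation": [0,0,0],"yaw": 0},{"translation": [0,0,0],"yaw": 0},{"translation": [0,0,0],"yaw": 0},{"translation": [0,0,0],"yaw": 0},{"translation": [0,0,-0.04],"yaw": 0},{"translation": [0,0,-0.08],"yaw": 0},{"translation": [0,0,-0.12],"yaw": 0},{"translation": [-0.02,0,-0.16],"yaw": 0},{"translation": [-0.04,-0.01,-0.2],"yaw": 0},{"translation": [-0.07,-0.02,-0.24],"yaw": 0},{"translation": [-0.07,-0.02,-0.28],"yaw": 0},{"translation": [-0.07,-0.02,-0.28],"yaw": 0}]}}

```text
t: 20.35
ee_pos: [0.5216, 0.1457, 0.3205]
orientation: [0.02, 1.0, 0.001, 0.004]
contact_force: [-0.1, -0.4, -0.1]
grip_width: 0.0684
gripper_force: 0.0
```

```bash
python3 - <<'E'
from h import *
go((.5286,-.322,.25,92),(.5286,-.322,.014,92)); c=calibration("wrist"); im=camera("wrist"); cv2.imwrite("pics/w5.png",im); np.save("c5.npy",c,allow_pickle=True)
E
```

```text
t 20.4 ee [0.5216 0.1457 0.3205] ydir 87.7 F [-0.1 -0.4 -0.1] w 0.0684 g 0.0
[-0.0249, -0.4672, 0.0698] yaw -0.0745
[-0.0231, -0.4677, 0.3058] yaw -0.0745
```

View pics/w5.png

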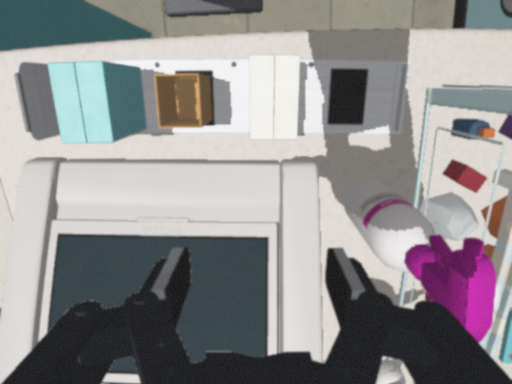

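The roll_box is on pad_2 with its top at cols 250–298, rows 56–138. Pad_1 is at (348,97) and the spray base is near (385,210).

```bash
python3 - <<'E'
from h import *
c=np.load("c5.npy",allow_pickle=True).item(); im=cv2.imread("pics/w5.png")
quad([(249.5,57),(298,56),(298,137),(250.5,138)],c,.062)
k=blob((im.max(2)<45).astype(np.uint8),(322,62,372,130)); print("pad1",k.min(0),k.max(0),*rect(rays(k,c,.006)))
print("spray near edge",rays([(352,200),(358,185),(375,193),(410,190)],c,0).round(3).tolist())
E
```

```text
[0.4521 0.1669] dirs [-2.0, -0.1, 89.0, 89.0] len [0.0956, 0.0957, 0.0571, 0.0602]
pad1 [329  70] [365 122] [0.45532915 0.27205454] [0.04689866 0.07081706] -2.6227188
spray near edge [[0.613, 0.29, 0.0], [0.588, 0.297, 0.0], [0.603, 0.325, 0.0], [0.6, 0.381, 0.0]]
```

Emit:
{"fn": "step_arm", "kwargs": {"claw": -1, "series": [{"translation": [-0.025,-0.467,0],"yaw": -0.075},{"translation": [-0.025,-0.467,0],"yaw": -0.075},{"translation": [-0.025,-0.467,0],"yaw": -0.075},{"translation": [-0.025,-0.467,0],"yaw": -0.075},{"translation": [-0.025,-0.467,0],"yaw": -0.075},{"translation": [-0.025,-0.467,0],"yaw": -0.075},{"translation": [-0.025,-0.467,0],"yaw": -0.075},{"translation": [-0.025,-0.467,0],"yaw": -0.075},{"translation": [-0.025,-0.467,0],"yaw": -0.075},{"translation": [-0.025,-0.467,0.07],"yaw": -0.075},{"translation": [-0.025,-0.467,0.12],"yaw": -0.075},{"translation": [-0.025,-0.467,0.14],"yaw": -0.075}]}}

```text
t: 21.6
ee_pos: [0.5256, -0.3216, 0.1711]
orientation: [-0.018, 1.0, 0.001, -0.001]
contact_force: [0.4, -0.7, -0.3]
grip_width: 0.0855
gripper_force: 0.0
```

```bash
python3 - <<'E'
from h import *
go((.5286,-.322,.014,92))
E
```

```text
t 21.6 ee [ 0.5256 -0.3216  0.1711] ydir 92.0 F [ 0.4 -0.7 -0.3] w 0.0855 g 0.0
[-0.0034, -0.0008, 0.1571] yaw 0.0004
```

Emit:
{"fn": "step_arm", "kwargs": {"series": [{"translation": [0,0,0.04],"yaw": 0},{"translation": [0,0,0.08],"yaw": 0},{"translation": [0,0,0.11],"yaw": 0},{"translation": [-0.001,0,0.135],"yaw": 0},{"translation": [-0.001,0,0.15],"yaw": 0},{"translation": [-0.001,0,0.157],"yaw": 0},{"translation": [-0.001,0,0.157],"yaw": 0}]}}

```text
t: 22.3
ee_pos: [0.5277, -0.3215, 0.0177]
orientation: [-0.018, 1.0, 0.0, -0.0]
contact_force: [-0.6, 0.2, -0.2]
grip_width: 0.0854
gripper_force: 0.0
```

```bash
python3 - <<'E'
from h import *
go((.5286,-.322,.016,92))
E
```

```text
t 22.3 ee [ 0.5277 -0.3215  0.0177] ydir 92.1 F [-0.6  0.2 -0.2] w 0.0854 g 0.0
[-0.0009, -0.0006, 0.0017] yaw 0.0014
```

Emit:
{"fn": "step_arm", "kwargs": {"claw": 1, "newtons": 30, "series": [{"translation": [-0.001,0,0],"yaw": 0},{"translation": [-0.001,0,0],"yaw": 0},{"translation": [-0.001,0,0],"yaw": 0},{"translation": [-0.001,0,0],"yaw": 0},{"translation": [-0.001,0,0],"yaw": 0},{"translation": [-0.001,0,0],"yaw": 0}]}}

```text
t: 22.9
ee_pos: [0.5296, -0.322, 0.02]
orientation: [-0.018, 1.0, -0.001, 0.001]
contact_force: [-2.3, 2.0, 7.2]
grip_width: 0.0582
gripper_force: 30.9
```

```bash
python3 - <<'E'
from h import *
go((.4552,-.1,.25,88),(.4552,.2713,.25,87.7))
E
```

```text
t 22.9 ee [ 0.5296 -0.322   0.02  ] ydir 92.1 F [-2.3  2.   7.2] w 0.0582 g 30.9
[0.0659, 0.2243, -0.2304] yaw 0.0712
[0.0524, 0.5953, -0.2309] yaw 0.0765
```

Emit:
{"fn": "step_arm", "kwargs": {"series": [{"translation": [0,0,-0.03],"yaw": 0},{"translation": [0,0,-0.07],"yaw": 0},{"translation": [0,0,-0.115],"yaw": 0},{"translation": [0.01,0.015,-0.155],"yaw": 0.01},{"translation": [0.02,0.04,-0.18],"yaw": 0.02},{"translation": [0.035,0.08,-0.19],"yaw": 0.03},{"translation": [0.05,0.12,-0.19],"yaw": 0.04},{"translation": [0.064,0.16,-0.19],"yaw": 0.05},{"translation": [0.066,0.205,-0.19],"yaw": 0.06},{"translation": [0.065,0.25,-0.19],"yaw": 0.07},{"translation": [0.063,0.295,-0.19],"yaw": 0.076},{"translation": [0.061,0.34,-0.19],"yaw": 0.076}]}}

```text
t: 24.1
ee_pos: [0.4554, 0.0176, 0.2093]
orientation: [0.02, 1.0, -0.0, 0.001]
contact_force: [0.8, -0.9, -0.9]
grip_width: 0.058
gripper_force: 33.0
```

```bash
python3 - <<'E'
from h import *
go((.4555,.272,.12,87.7))
E
```

```text
t 24.1 ee [0.4554 0.0176 0.2093] ydir 87.7 F [ 0.8 -0.9 -0.9] w 0.0580 g 33.0
[0.0103, 0.2542, 0.0893] yaw -0.0001
```

Emit:
{"fn": "step_arm", "kwargs": {"series": [{"translation": [0.002,0.045,0],"yaw": 0},{"translation": [0.004,0.09,0],"yaw": 0},{"translation": [0.006,0.135,0],"yaw": 0},{"translation": [0.008,0.18,0],"yaw": 0},{"translation": [0.009,0.225,0.01],"yaw": 0},{"translation": [0.0105,0.255,0.04],"yaw": 0},{"translation": [0.0105,0.255,0.08],"yaw": 0},{"translation": [0.0105,0.255,0.12],"yaw": 0},{"translation": [0.0105,0.255,0.15],"yaw": 0},{"translation": [0.0105,0.255,0.165],"yaw": 0},{"translation": [0.0105,0.255,0.165],"yaw": 0},{"translation": [0.0105,0.255,0.165],"yaw": 0}]}}

```text
t: 25.3
ee_pos: [0.4558, 0.2713, 0.0444]
orientation: [0.02, 1.0, 0.0, 0.001]
contact_force: [-0.1, -0.1, 0.1]
grip_width: 0.0581
gripper_force: 33.0
```

```bash
python3 - <<'E'
from h import *
go((.4555,.272,.0262,87.7))
E
```

```text
t 25.3 ee [0.4558 0.2713 0.0444] ydir 87.7 F [-0.1 -0.1  0.1] w 0.0581 g 33.0
[0.0004, 0.0007, 0.0182] yaw 0.0004
```

Emit:
{"fn": "step_arm", "kwargs": {"series": [{"translation": [0,0.001,0.008],"yaw": 0},{"translation": [0,0.001,0.014],"yaw": 0},{"translation": [0,0.001,0.018],"yaw": 0},{"translation": [0,0.001,0.018],"yaw": 0},{"translation": [0,0.001,0.018],"yaw": 0}]}}

```text
t: 25.8
ee_pos: [0.4557, 0.2722, 0.0257]
orientation: [0.02, 1.0, 0.0, 0.0]
contact_force: [-1.4, -1.0, 5.6]
grip_width: 0.0578
gripper_force: 33.6
```

Emit:
{"fn": "step_arm", "kwargs": {"claw": -0.6, "series": [{"translation": [0,0,0],"yaw": 0},{"translation": [0,0,0],"yaw": 0},{"translation": [0,0,0],"yaw": 0},{"translation": [0,0,0],"yaw": 0},{"translation": [0,0,-0.04],"yaw": 0},{"translation": [0,0,-0.08],"yaw": 0},{"translation": [0,0,-0.12],"yaw": 0},{"translation": [0,-0.04,-0.16],"yaw": 0},{"translation": [-0.03,-0.08,-0.2],"yaw": 0},{"translation": [-0.05,-0.12,-0.24],"yaw": 0},{"translation": [-0.06,-0.14,-0.28],"yaw": 0},{"translation": [-0.06,-0.14,-0.3],"yaw": 0}]}}

```text
t: 27.0
ee_pos: [0.5102, 0.1276, 0.3268]
orientation: [0.021, 1.0, -0.0, -0.0]
contact_force: [0.1, 0.2, -0.3]
grip_width: 0.0681
gripper_force: 0.0
```

Emit:
{"fn": "step_arm", "kwargs": {"series": [{"translation": [0,0,0],"yaw": 0},{"translation": [0,0,0],"yaw": 0},{"translation": [0,0,0],"yaw": 0}]}}

```text
t: 27.3
ee_pos: [0.5093, 0.1301, 0.324]
orientation: [0.02, 1.0, -0.0, -0.001]
contact_force: [0.1, 0.3, -0.3]
grip_width: 0.0683
gripper_force: 0.0
```

```bash
python3 - <<'E'
from h import *
go(); c=calibration("wrist"); im=camera("wrist"); cv2.imwrite("pics/w6.png",im); np.save("c6.npy",c,allow_pickle=True)
E
```

```text
t 27.3 ee [0.5093 0.1301 0.324 ] ydir 87.7 F [ 0.1  0.3 -0.3] w 0.0683 g 0.0
```

View pics/w6.png

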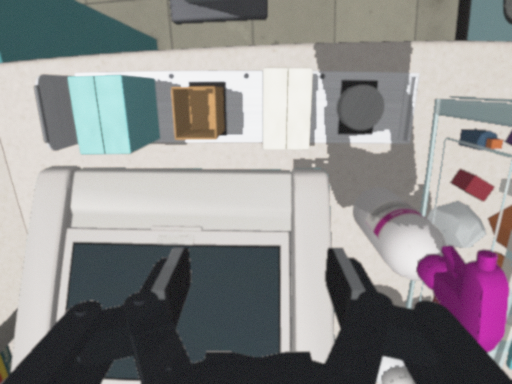

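The tin is on pad_1 at about (361,106), and the row order is right. I'll check the numbers and the side view.

```bash
python3 - <<'E'
from h import *
c=np.load("c6.npy",allow_pickle=True).item(); im=cv2.imread("pics/w6.png")
k=blob(cv2.inRange(im,(62,62,62),(95,95,95)),(330,78,392,134)); (x,y),r=cv2.minEnclosingCircle(k)
print("tin px",x,y,r,rays([(x,y)],c,.036)[0].round(4),"hand",rays([(361,106)],c,.036)[0].round(4))
print("pad1 visible",rays([(339,82),(379,82),(339,133)],c,.006).round(4).tolist())
quad([(262.5,69),(311.5,68),(311.5,148),(263.5,149)],c,.062)
s=camera("side"); cv2.imwrite("pics/s6.png",cv2.resize(s[100:310,180:380],None,fx=2.8,fy=2.8,interpolation=2))
E
```

```text
tin px 344.5 106.0 16.19423484802246 [0.4511 0.2456 0.036 ] hand [0.4517 0.2678 0.036 ]
pad1 visible [[0.42, 0.2447, 0.006], [0.4214, 0.3012, 0.006], [0.4909, 0.2473, 0.006]]
[0.4518 0.1671] dirs [-1.3, 0.6, 89.1, 89.0] len [0.0973, 0.0974, 0.059, 0.0621]
```

View pics/s6.png

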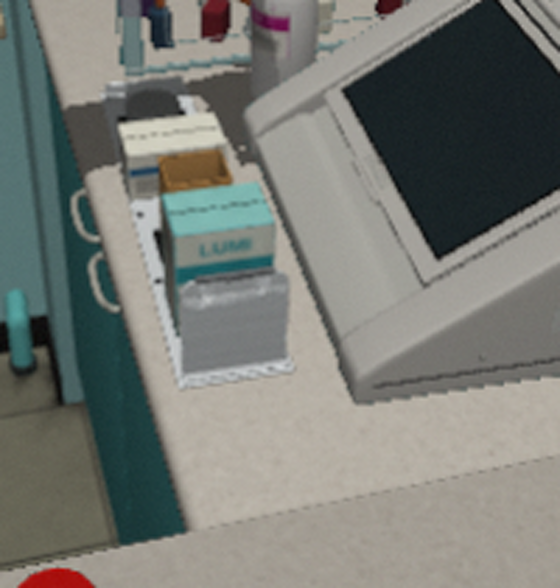

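```bash
python3 - <<'E'
from h import *
im=cv2.imread("pics/w6.png")[65:150,250:420]; im=np.clip(im.astype(float)*2.2,0,255).astype(np.uint8)
cv2.imwrite("pics/w6c.png",cv2.resize(im,None,fx=4.5,fy=4.5,interpolation=2))
E
```

```text
(no output)
```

View pics/w6c.png

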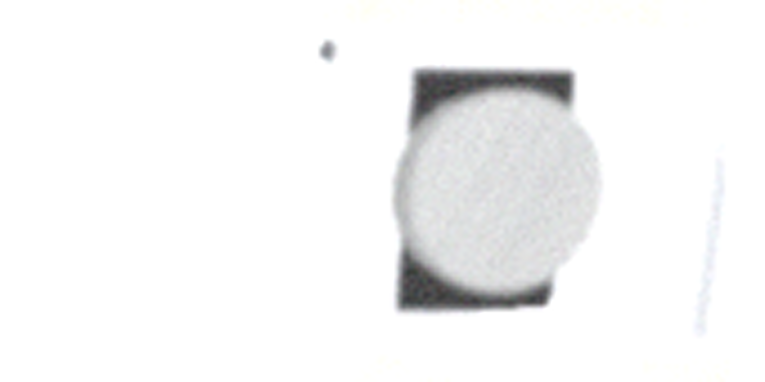

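```bash
python3 - <<'E'
from h import *
c=np.load("c6.npy",allow_pickle=True).item(); f=lambda p:np.array(p)/4.5+(250,65)-.4
P=rays(f([(403,191),(601,185),(510,87),(496,297)]),c,.036); print(P.round(4).tolist(),P[:2,1].mean(),P[2:,0].mean())
quad(f([(414,70),(573,72),(550,306),(398,309)]),c,.006)
E
```

```text
[[0.4522, 0.2385, 0.036], [0.4521, 0.2977, 0.036], [0.4236, 0.2688, 0.036], [0.4843, 0.268, 0.036]] 0.26812766814369215 0.4539610021774865
[0.455 0.272] dirs [-1.9, -1.9, 87.9, 89.3] len [0.0737, 0.0724, 0.0499, 0.0498]
```

Measured in the images against their pads:

| Object | Pad | Offset from pad centre |
|---|---|---|
| Tall carton | pad_4 | about 2–3 mm |
| Bin | pad_3 | about 2–3 mm |
| Roll_box | pad_2 | about 1–2 mm |
| Tin | pad_1 | about 4 mm |

All four are upright, and the cartons and bin are square to the row within about 2°. The spray bottle hasn't been touched and the arm is clear, so I'm handing it in.

```bash
python3 -c "
from workcell import ticket
print(ticket.finish_job())"
```

```text
the job is handed in; nothing more can be done
None
```

The job is handed in: from the tall end plate the row runs tall carton, bin, roll carton, steel tin, each upright, square to within about 2° and within about 4 mm of its pad centre, with the spray bottle left where it stood.

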